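# Thread changeover behind the cones

### The arm

A 7-joint arm with a two-finger parallel gripper is mounted at the origin on a cart in front of the work surface, level with it; the furniture and walls round the work are solid. World frame = base frame: x ahead of the robot, y to its left, z up, the work surface at z = 0. Lengths are in mm, angles in rad, forces in N, time in s.
With the tool pointing down it reaches from about 400 to 750 mm from the base axis. Payload 19.5 kg.
Tool frame: the origin (TCP) lies on the centre line of the jaws, within the pads' length; the fingertips stand env.finger_overhang ahead of it and the grasp point (between the pads) lies 8 mm behind it (env.finger_overhang is the distance from the TCP to the fingertips, in mm); z points along the fingers, y is the line along which they close (so a half turn about z gives the same grasp; the last joint's range is limited). The gripper opens to 85 mm and grips with 20 to 120 N. Pads are 22 mm wide; open, the fingers measure 114 mm over their backs; the gripper's body (76 mm by 85 mm) begins 54 mm behind the grasp point. The pads swing forward as they close: fully open they stand 13 mm farther back than shut.
Start: joints at [-1.359, 0.707, -0.028, 1.485, 0.022, 0.951, -0.075], TCP at [144.362, 556.557, 242.268] pointing down, gripper open.
Joint ranges: [-2.71, 2.71], [-0.32, 2.16], [-1.57, 1.52], [0, 2.45], [-1.46, 4.6], [0, 2.02], [-2.83, 2.83]. Speed limits (rad/s): [1.89, 1.89, 2.57, 2.57, 3.01, 3.01, 3.01].

### API

Orientations are given as a unit quaternion [x, y, z, w].
In Python, from rig import env gives the robot as it stands.
- The arm moves only by the tool steer_hand, called by a JSON object that holds its "op" and its "data", one argument or row to a line. Schema: {"type":"object","properties":{"plan":{"type":"string"},"aperture":{"type":"number"},"clamp_n":{"type":"number"},"only":{"type":"string"},"quiet":{"type":"boolean"},"lines":{"type":"string"}},"required":["plan"],"additionalProperties":false}. plan is a string of 1 to 10 rows, parted by a bar, with the numbers parted by spaces; each row has 6 numbers: dx, dy, dz in mm, then a rotation vector rx, ry, rz in rad; each row is the pose to reach, as a shift and turn from the pose commanded when the call began, along the tool's axes at that moment; what a row does not reach only later rows make up. A row lasts 1/10 s, in which the tool goes at most 50 mm and 0.15 rad, less where a joint would pass 70% of its speed; a pose out of reach is approached as far as the arm can. aperture is the finger opening in mm, set as the call begins (left out keeps the last). The fingers move at their own pace and stop on an object; clamp_n is the grip in N (left out, the last holds). Time passes only in rows, so rows that do not move let the fingers close. The tool returns the time, the measured TCP pose, the force, the opening and the grip force at its end. only (a regular expression) keeps the lines of the reply that match it, lines (a string "A,B") keeps lines A to B, and quiet returns only ok. Input that does not fit is refused with a message, and nothing moves.
- env.read_state(): the state, without advancing time (a new reading comes with each control period).
- env.capture(name): name is "scene" or "top" or "wrist"; returns the picture (420x560x3 uint8, red, green, blue); there is no depth.
- env.camera_params(name): a dict with "camera_matrix" (3x3 intrinsics, pixels), "world_from_camera" (4x4, takes a point from camera to world coordinates). Camera axes: x right, y up, looking along -z (the intrinsics and any distortion apply to the point x, -y, -z); pixel columns grow to the right and rows downward; lengths in mm; the calibration is good to about 2 mm. The wrist camera is an equidistant fisheye: a pixel r from the principal point sees the ray r / f radians off the axis. A picture is of the moment at which its call begins: read the wrist's pose just before it. camera_params takes no time and is no camera call; for the wrist camera it gives the pose at the moment of the call.
- env.sign_off(): hands the job in; it is judged then, once.
The state is a dict: "time": time; "q": joint angles; "qvel": joint speeds; "joint_efforts": joint torques, N m; "ee_pos": TCP position; "tool_rot": TCP orientation; "wrist_force": force on the tool from outside, world axes, zero at the start; "moment": the same for the moment, N m; "finger_gap": finger opening in mm; "gripper_force": force on a finger pad.
Only numpy, scipy, OpenCV 4.12 (cv2) and the standard library are available. Lean on these libraries where they do the work, as an engineer would, in place of code of your own. Each camera call takes 0.05 s, during which the arm holds its last target. There are 200 camera calls.

### The job

The yellow spool is boxed in between the two thread cones in the wooden tray: first move both cones aside to stand on the cork mat, and leave them there while you take the yellow spool out and stand it on the blue disc of the spool stand, and stand the teal spool in the yellow one's old place in the middle of the tray. Then put each cone back on the very seat it came from. All four end upright; tip nothing over on the way and leave the oil bottle and the wax disc where they are.

Things in the scene. Friction and masses are not known exactly. Their poses are not given: they have to be found in the camera images.
- red_cone: Cone of red sewing thread with a white tip, standing upright, loose, 59 mm across near the foot, 120 mm tall, tapering to 47 mm across at 70 mm, 44 mm at 85 mm and 42 mm at 100 mm up. Origin at the centre of its underside, z up along its axis. At the start it stands on one of the two outer seats of the tray; which one changes.
- green_cone: Cone of dark green sewing thread with a yellow tip, standing upright, loose, 57 mm across near the foot, 115 mm tall, tapering to 46 mm across at 70 mm, 43 mm at 85 mm and 40 mm at 100 mm up. Origin at the centre of its underside, z up along its axis. At the start it stands on the other outer seat of the tray.
- yellow_spool: Small spool of yellow thread with white ends, standing upright, loose, 26 mm across the foot, 22 mm across the top end, 50 mm tall. Origin at the centre of its underside, z up along its axis. At the start on the middle seat of the tray, a few mm from the cones on both sides.
- teal_spool: Small spool of teal (blue-green) thread with white ends, standing upright, loose, 26 mm across the foot, 22 mm across the top end, 46 mm tall. Origin at the centre of its underside, z up along its axis. At the start it stands on the free seat of the spool stand, the one without the blue disc.
- tray: Dark wooden thread tray, fixed, 86 (its x) x 174 (its y) mm, deck 8 mm above the table, lip all round 5 mm wide, its top 14 mm above the table. Three pale round seats in a row along its y, flush with the deck: the middle one (33 mm) at the origin, the outer ones (62 mm) at y = +49 mm and y = -49 mm. Origin on the table under the middle of the tray.
- mat: Cork mat, fixed, 95 (its x) x 165 (its y) mm, 4 mm thick: the side area for both cones. A cone stands on it with its axis within 35 mm of the mat's middle in x and within 65 mm in y. Origin on the table under the middle of the mat; its upper face is 4 mm higher.
- stand: Low pale wooden spool stand, fixed, 130 (its x) x 64 (its y) mm, top 10 mm above the table, with two seats at x = +32 mm and x = -32 mm. Origin on the table under its middle.
- disc: Blue disc, 34 mm across and 2 mm thick, fixed on one of the two seats of the spool stand (which one changes): the place for the yellow spool. Origin at the centre of its underside, 10 mm above the table; a spool set on it stands 12 mm above the table.
- oil_bottle: Small oil bottle with a red spout, loose, 38 mm across, 128 mm tall; leave alone. Origin at the centre of its underside.
- wax: Amber wax disc, loose, 39 mm across, 13 mm high, lying on the table; leave alone. Origin at the centre of its underside.

How it is judged (in metres and radians):
On the way, in this order (a step that is already met when the one before it is completed fails the run):
1. Both cones stand upright on the cork mat while the yellow spool still stands on its seat (x of red_cone in the frame of mat between -0.035 and 0.035 m and y of red_cone in the frame of mat between -0.065 and 0.065 m and z of each of red_cone, green_cone in the frame of mat below 0.01 m and angle between each of red_cone, green_cone's own z axis and vertical below 0.1 rad and linear speed of each of red_cone, green_cone below 0.02 m/s and x of green_cone in the frame of mat between -0.035 and 0.035 m and y of green_cone in the frame of mat between -0.065 and 0.065 m and distance of yellow_spool from where it was at the start of the episode below 0.015 m), for 0.2 s.
2. With both cones still on the mat, the yellow spool stands on the blue disc and the teal spool on the middle seat of the tray (x of red_cone in the frame of mat between -0.035 and 0.035 m and y of red_cone in the frame of mat between -0.065 and 0.065 m and z of each of red_cone, green_cone in the frame of mat below 0.01 m and angle between each of red_cone, green_cone, yellow_spool, teal_spool's own z axis and vertical below 0.1 rad and linear speed of each of red_cone, green_cone, yellow_spool, teal_spool below 0.02 m/s and x of green_cone in the frame of mat between -0.035 and 0.035 m and y of green_cone in the frame of mat between -0.065 and 0.065 m and horizontal distance between yellow_spool and disc below 0.015 m and z of yellow_spool in the frame of disc between -0.003 and 0.007 m and horizontal distance between teal_spool and tray below 0.015 m and z of teal_spool in the frame of tray between 0.003 and 0.013 m), for 0.2 s.
At the end, for the whole second after the job is handed in: The yellow spool stands upright on the blue disc within 15 mm of its centre, the teal spool upright on the tray's middle seat within 15 mm of its centre, each cone upright within 15 mm of where it stood at the start (so on its own seat); all released and at rest (horizontal distance between yellow_spool and disc below 0.015 m and z of yellow_spool in the frame of disc between -0.003 and 0.007 m and angle between each of yellow_spool, teal_spool, red_cone, green_cone's own z axis and vertical below 0.1 rad and linear speed of each of yellow_spool, teal_spool, red_cone, green_cone below 0.02 m/s and horizontal distance between teal_spool and tray below 0.015 m and z of teal_spool in the frame of tray between 0.003 and 0.013 m and distance of each of red_cone, green_cone from where it was at the start of the episode below 0.015 m); the robot touches nothing.
It fails at once if The oil bottle or the wax disc is moved (more than 15 mm) (distance of any of oil_bottle, wax from where it was at the start of the episode above 0.015 m).
It fails at once if A cone or spool is tipped over (angle between any of red_cone, green_cone, yellow_spool, teal_spool's own z axis and vertical above 0.6 rad).
It also fails if it takes over 115 s, if anything falls off the work surface, if the arm or the gripper's body presses on something with over 40 N, if the wrist force passes 120 N, or if a joint passes its speed limit or range.

## Working session

There is one attempt and no reset: what is moved stays moved. The work goes in short steps, Python scripts to look and compute and a tool call to move; the robot and the scene stay as the last step left them, time stands still between calls to the robot, and variables do not carry over. Pictures are saved under pics/ and viewed, at most 14 in all, crops included, and the job is handed in when it is done.

```bash
ls; mkdir -p pics
```

Create h.py:
```python
from rig import env
import numpy as np, cv2
from scipy.spatial.transform import Rotation as R
def snap(n,f):
    im=env.capture(n); cv2.imwrite('pics/'+f,im[:,:,::-1]); return im
```

Run:
```python
from h import *
s=env.read_state(); print(s['time'],s['ee_pos'],s['tool_rot'],s['finger_gap'],env.finger_overhang)
np.set_printoptions(precision=3,suppress=True)
a=snap('scene','s0.png');b=snap('top','t0.png')
for n in ('scene','top','wrist'): print(n,env.camera_params(n))
```

```text
pics
rig.py
0.0 [144.30835927 556.34389987 241.84576952] [ 1.26556428e-01  9.91959266e-01 -5.32376030e-04 -4.97022678e-05] 85.26325631068745 11.0
scene {'camera_matrix': array([[540.988,   0.   , 287.756],
       [  0.   , 540.988, 214.176],
       [  0.   ,   0.   ,   1.   ]]), 'world_from_camera': array([[   0.602,    0.587,   -0.541,   -7.392],
       [  -0.799,    0.427,   -0.425, -785.665],
       [  -0.018,    0.688,    0.726,  848.348],
       [   0.   ,    0.   ,    0.   ,    1.   ]])}
top {'camera_matrix': array([[480.327,   0.   , 282.007],
       [  0.   , 480.327, 210.288],
       [  0.   ,   0.   ,   1.   ]]), 'world_from_camera': array([[  -0.009,    0.997,   -0.082,  510.937],
       [  -0.999,   -0.006,    0.042, -287.228],
       [   0.042,    0.082,    0.996,  905.716],
       [   0.   ,    0.   ,    0.   ,    1.   ]])}
wrist {'camera_matrix': array([[325.192,   0.   , 279.015],
       [  0.   , 325.192, 211.163],
       [  0.   ,   0.   ,   1.   ]]), 'world_from_camera': array([[  0.251,  -0.922,  -0.296,  69.448],
       [  0.968,   0.239,   0.077, 575.922],
       [  0.   ,  -0.305,   0.952, 374.652],
       [  0.   ,   0.   ,   0.   ,   1.   ]])}
```

View pics/t0.png

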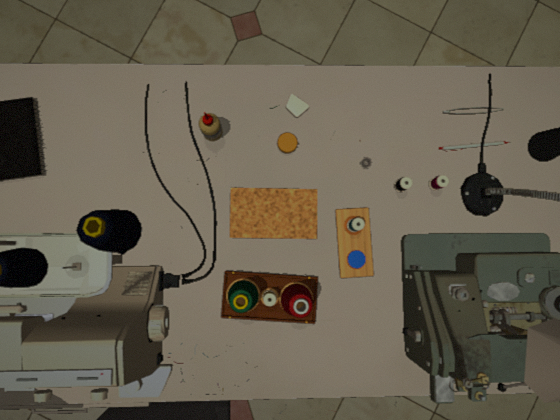

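View pics/s0.png

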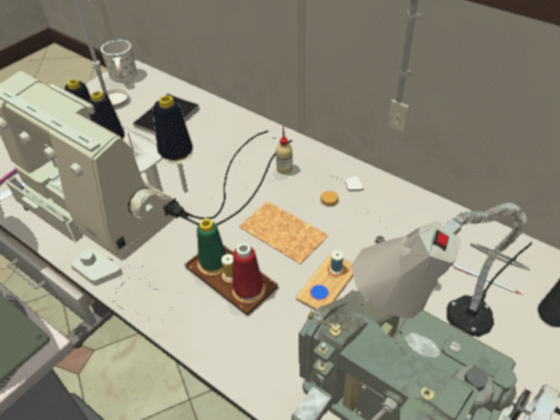

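Run:
```python
from h import *
t=cv2.imread('pics/t0.png');s=cv2.imread('pics/s0.png')
c=lambda im,x,y,w,h,k:cv2.resize(im[y:y+h,x:x+w],None,fx=k,fy=k,interpolation=cv2.INTER_CUBIC)
def grid(im,x,y,k):
    for v in range(0,im.shape[1]//k,10): cv2.putText(im,str(x+v),(v*k,8),0,.3,(255,255,255),1); cv2.line(im,(v*k,10),(v*k,14),(255,255,255),1)
    for v in range(0,im.shape[0]//k,10): cv2.putText(im,str(y+v),(0,v*k+4),0,.3,(255,255,255),1); cv2.line(im,(22,v*k),(26,v*k),(255,255,255),1)
    return im
cv2.imwrite('pics/tc.png',grid(c(t,215,180,165,148,4),215,180,4)); cv2.imwrite('pics/sc.png',grid(c(s,180,190,180,125,4),180,190,4))
```

```text
(no output)
```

View pics/tc.png

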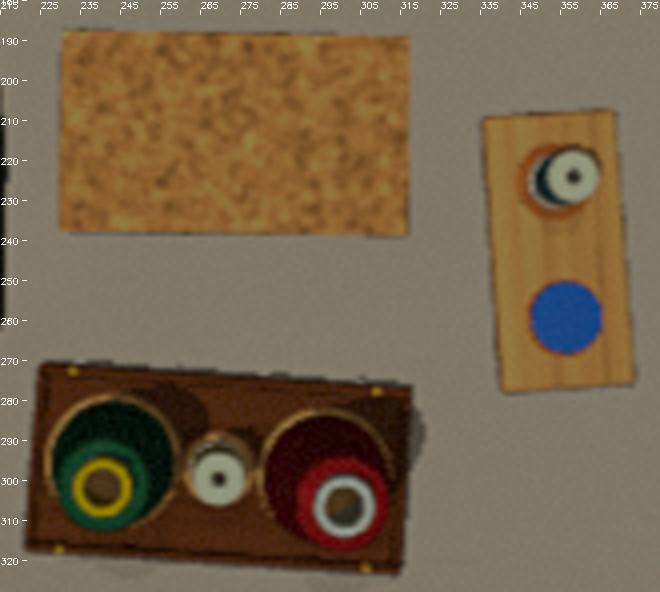

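View pics/sc.png

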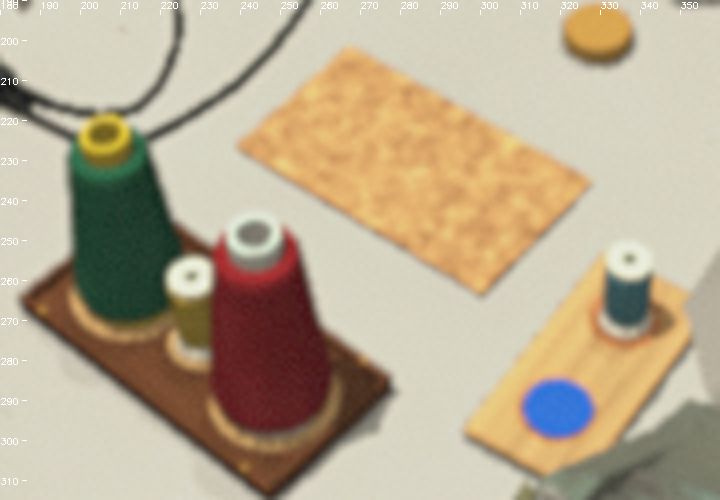

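Add to h.py:
```python
def ray(n,u,v,P=None):
    P=P or env.camera_params(n);K=P['camera_matrix'];T=P['world_from_camera']
    x,y=(u-K[0,2])/K[0,0],(v-K[1,2])/K[1,1]
    if n=='wrist':
        r=np.hypot(x,y); d=np.array([np.sin(r)*x/r,-np.sin(r)*y/r,-np.cos(r)])
    else: d=np.array([x,-y,-1])
    d=T[:3,:3]@d; return T[:3,3],d/np.linalg.norm(d)
def tri(*rays):
    A=sum(np.eye(3)-np.outer(d,d) for o,d in rays);b=sum((np.eye(3)-np.outer(d,d))@o for o,d in rays)
    p=np.linalg.solve(A,b);return p,[np.linalg.norm(np.cross(p-o,d)) for o,d in rays][0]
def onz(r,z): o,d=r; return o+d*(z-o[2])/d[2]
def proj(n,p):
    P=env.camera_params(n);K=P['camera_matrix'];T=P['world_from_camera']
    c=T[:3,:3].T@(np.array(p)-T[:3,3]); return (K[0,0]*c[0]/-c[2]+K[0,2],K[1,1]*c[1]/c[2]+K[1,2])
```

Run:
```python
from h import *
np.set_printoptions(precision=1,suppress=True)
T=lambda x,y:ray('top',(x+.5)/4-.5+215,(y+.5)/4-.5+180)
S=lambda x,y:ray('scene',(x+.5)/4-.5+180,(y+.5)/4-.5+190)
for n,a,b in [('green',(103,487),(104,132)),('red',(345,506),(254,234)),('yel',(219,479),(192,277)),('teal',(574,176),(629,259)),('disc',(566,318),(558,408)),('m1',(63,31),(352,46)) ,('m2',(409,37),(591,184)),('m3',(408,237),(484,296)),('m4',(60,230),(238,147)),('trR',(411,386),(392,385)),('trBR',(398,573),(272,497)),('trL',(25,548),(20,298))]:
    print(n,*tri(T(*a),S(*b)))
print('tray top',[onz(T(*a),14)[:2] for a in [(40,363),(411,386),(398,573),(25,548)]])
print('mat',[onz(T(*a),4)[:2] for a in [(63,31),(409,37),(408,237),(60,230)]])
print('stand',[onz(T(*a),10)[:2] for a in [(484,118),(615,110),(635,383),(502,392)]])
print('tealseat',onz(T(558,180),10), 'disc',onz(T(566,318),12))
for p in [(165,268),(162,370),(93,227),(20,268),(100,290),(405,236),(480,290),(490,195),(208,118),(530,290),(420,330)]:
    print(p,[(z,onz(ray('top',*p),z)[:2].round(),np.round(proj('scene',onz(ray('top',*p),z)))) for z in (0,100,200,300)])
print(proj('scene',[0,0,0]),proj('scene',[144,556,250]))
print(onz(ray('top',208,118),120),onz(ray('top',288,142),10))
```

```text
green [ 428.8 -252.1  122.4] 0.058655925784849135
red [ 420.5 -349.3  126.4] 0.07995823349861368
yel [ 424.9 -300.    55.9] 0.28030252842774006
teal [ 556.  -459.1   54.5] 0.28750416669983075
disc [ 492.3 -463.2   10.1] 0.2311254346623552
m1 [ 630.  -228.9    0.4] 0.8594456781716476
m2 [ 625.9 -392.5   -1.2] 0.309175491024444
m3 [ 531.3 -391.2    0.6] 0.7870321467148627
m4 [ 535.7 -227.2    0.4] 0.44496088626861513
trR [ 460.7 -390.1    4. ] 0.6857278648262078
trBR [ 376.3 -383.8    6. ] 1.11217240850596
trL [ 390.1 -211.6    9.4] 0.20545789297086683
tray top [array([ 474.1, -218.6]), array([ 461.7, -389.4]), array([ 376.7, -382.1]), array([ 390.5, -211.8])]
mat [array([ 628.9, -228.6]), array([ 625.4, -392.1]), array([ 530.7, -390.2]), array([ 535.3, -227.1])]
stand [array([ 586.2, -426.3]), array([ 589.6, -488.5]), array([ 461.6, -494.8]), array([ 458.2, -432.3])]
tealseat [ 556.7 -460.7   10. ] disc [ 492.2 -462.7   12. ]
(165, 268) [(0, array([ 479., -107.]), array([180., 218.])), (100, array([ 483., -127.]), array([180., 187.])), (200, array([ 486., -147.]), array([180., 152.]))
[... 1640 characters left out ...]
0, array([ 708., -208.]), array([278., 106.])), (300, array([ 680., -219.]), array([272.,  71.]))]
(530, 290) [(0, array([ 430., -798.]), array([472., 426.])), (100, array([ 439., -742.]), array([454., 372.])), (200, array([ 448., -685.]), array([434., 311.])), (300, array([ 457., -629.]), array([412., 243.]))]
(420, 330) [(0, array([ 358., -583.]), array([332., 384.])), (100, array([ 375., -550.]), array([323., 335.])), (200, array([ 392., -518.]), array([314., 280.])), (300, array([ 409., -485.]), array([303., 217.]))]
(np.float64(-56.8606769871389), np.float64(352.5736320305349)) (np.float64(-195.08501513635906), np.float64(89.69507544522669))
[ 729.8 -199.2  120. ] [ 714.4 -337.8   10. ]
```

Create go.py:
```python
# usage: go.py x y z az_deg : shift (tool axes) to that TCP pose, tool down, closing line at az
import sys
from h import *
x,y,z,a=map(float,sys.argv[1:5]); s=env.read_state()
M=R.from_quat(s['tool_rot']); a=np.radians(a); yt=np.array([np.cos(a),np.sin(a),0]); zt=np.array([0,0,-1.])
G=R.from_matrix(np.c_[np.cross(yt,zt),yt,zt])
d=np.array([x,y,z])-s['ee_pos']
print('row',np.round(M.inv().apply(d),1),np.round((M.inv()*G).as_rotvec(),3),'dist',round(np.linalg.norm(d)),'t',round(s['time'],1))
```

```text
(no output)
```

{"op": "steer_hand", "data": {
  "plan": "0 0 -50 0 0 0 | 0 0 -100 0 0 0 | 0 0 -150 0 0 0 | 0 0 -210 0 0 0 | 0 0 -210 0 0 0"
}}

```text
time: 0.6
ee_pos: [144.5, 556.9, 457.0]
tool_rot: [0.127, 0.992, 0.003, 0.0]
wrist_force: [0.1, -0.1, -0.5]
finger_gap: 85.3
gripper_force: 0.0
```

```bash
python3 go.py 507 237 450 35.4
```

Run:
```python
from h import *
for z in (200,300,400,500):
  for p in [(545,370),(560,190)]:
    w=onz(ray('top',*p),z); print(z,p,w.round(),np.round(proj('scene',w)))
```

```text
row [-431.2 -218.6    5.5] [ 0.006 -0.002  0.699] dist 484 t 0.6
200 (545, 370) [ 331. -702.  200.] [404. 380.]
200 (560, 190) [ 597. -740.  200.] [512. 261.]
300 (545, 370) [ 357. -643.  300.] [383. 299.]
300 (560, 190) [ 585. -676.  300.] [485. 202.]
400 (545, 370) [ 382. -584.  400.] [359. 209.]
400 (560, 190) [ 573. -611.  400.] [453. 133.]
500 (545, 370) [ 408. -525.  500.] [332. 108.]
500 (560, 190) [ 561. -547.  500.] [417.  54.]
```

{"op": "steer_hand", "data": {
  "plan": "-43 -22 0 0 0 0.07 | -86 -44 0 0 0 0.14 | -129 -66 0 0 0 0.21 | -172 -88 0 0 0 0.28 | -215 -110 0 0 0 0.35 | -258 -132 0 0 0 0.42 | -301 -154 0 0 0 0.49 | -344 -176 0 0 0 0.56 | -387 -198 0 0 0 0.63 | -431 -219 0 0 0 0.7"
}}

```text
time: 1.6
ee_pos: [507.7, 234.8, 452.3]
tool_rot: [0.46, 0.888, -0.0, -0.0]
wrist_force: [0.0, 0.5, 0.9]
finger_gap: 85.2
gripper_force: 0.0
```

{"op": "steer_hand", "data": {
  "plan": "0 0 0 0 0 0"
}}

```text
time: 1.7
ee_pos: [510.0, 231.5, 451.2]
tool_rot: [0.463, 0.886, -0.002, 0.001]
wrist_force: [-1.0, 1.5, 0.6]
finger_gap: 85.4
gripper_force: 0.0
```

```bash
python3 go.py 500 -180 400 -4.2
```

```text
row [-332.1 -242.9   52.6] [-0.001  0.003  0.68 ] dist 415 t 1.7
```

{"op": "steer_hand", "data": {
  "plan": "-37 -27 5 0 0 0.075 | -74 -54 10 0 0 0.15 | -111 -81 15 0 0 0.22 | -148 -108 20 0 0 0.3 | -185 -135 25 0 0 0.37 | -222 -162 30 0 0 0.45 | -259 -189 35 0 0 0.53 | -296 -216 42 0 0 0.6 | -332 -243 52 0 0 0.68 | -332 -243 52 0 0 0.68"
}}

```text
time: 2.7
ee_pos: [498.9, -180.0, 399.0]
tool_rot: [0.732, 0.681, -0.002, -0.0]
wrist_force: [0.1, 1.6, 0.4]
finger_gap: 85.5
gripper_force: 0.0
```

```bash
python3 go.py 460 -280 300 -4.2; python3 -c "
from h import *; print(env.camera_params('wrist')['world_from_camera'].round(1)); print(env.read_state()['q'])"
```

```text
row [-102.3  -31.3   99.3] [-0.003  0.002  0.001] dist 146 t 2.7
[[ 1.000e+00  1.000e-01  0.000e+00  5.058e+02]
 [-1.000e-01  9.000e-01  3.000e-01 -1.020e+02]
 [-0.000e+00 -3.000e-01  1.000e+00  5.316e+02]
 [ 0.000e+00  0.000e+00  0.000e+00  1.000e+00]]
[ 0.07642037  0.52471498  0.40323727  1.33386369 -0.20112106  1.32507193
  0.40739453]
```

{"op": "steer_hand", "data": {
  "plan": "-30 -7 35 0 0 0 | -61 -15 69 0 0 0 | -61 -15 69 0 0 0 | -61 -15 69 0 0 0 | -61 -15 69 0 0 0"
}}

```text
time: 3.2
ee_pos: [482.3, -234.0, 332.0]
tool_rot: [0.729, 0.685, 0.0, 0.0]
wrist_force: [0.5, 0.7, 0.3]
finger_gap: 85.4
gripper_force: 0.0
```

Run:
```python
from h import *
P=env.camera_params('wrist'); im=snap('wrist','w0.png')
import pickle; pickle.dump(P,open('w0.pkl','wb'))
print(env.read_state()['ee_pos'])
c=cv2.resize(cv2.imread('pics/w0.png'),(800,600),interpolation=cv2.INTER_CUBIC); cv2.imwrite('pics/w0b.png',c)
```

```text
[ 482.28222523 -234.07539479  332.04698412]
```

View pics/w0b.png

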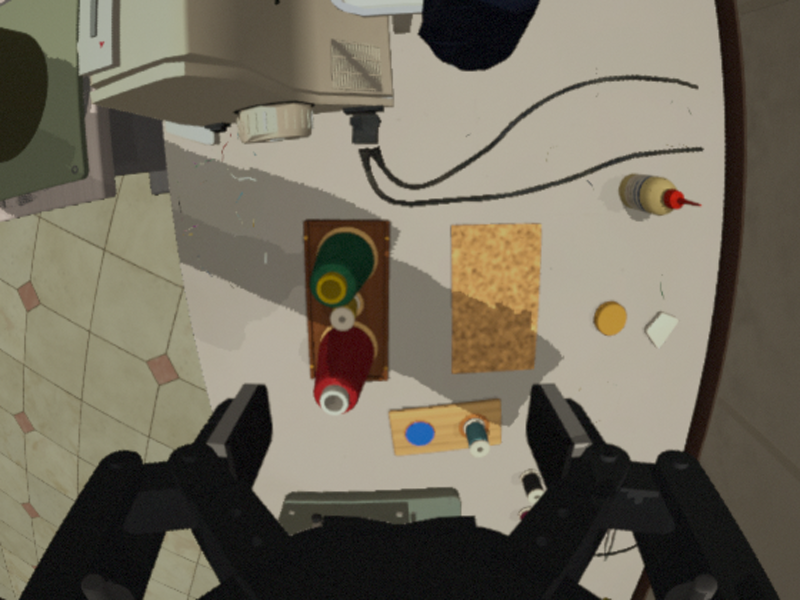

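Run:
```python
from h import *; import pickle
np.set_printoptions(precision=1,suppress=True)
P=pickle.load(open('w0.pkl','rb'))
W=lambda x,y:ray('wrist',(x+.5)*.7-.5,(y+.5)*.7-.5,P)
T=lambda x,y:ray('top',(x+.5)/4-.5+215,(y+.5)/4-.5+180)
S=lambda x,y:ray('scene',(x+.5)/4-.5+180,(y+.5)/4-.5+190)
for n,a,b,w,z in [('green',(103,487),(104,132),(332,288),123),('red',(345,506),(254,234),(335,400),128),('yel',(219,479),(192,277),(343,318),58),('teal',(574,176),(629,259),(479,449),56),('disc',(566,318),(558,408),(420,433),12)]:
    print(n,tri(T(*a),S(*b),W(*w)),'W@z',onz(W(*w),z)[:2],'T@z',onz(T(*a),z)[:2],'S@z',onz(S(*b),z)[:2])
```

```bash
python3 go.py 428.5 -251.5 190 -4.2
```

```text
green (array([ 429.5, -251.6,  121.2]), np.float64(0.9334318053252473)) W@z [ 430.7 -250.8] T@z [ 428.9 -252.2] S@z [ 428.4 -252.6]
red (array([ 421.3, -348.7,  124.6]), np.float64(1.2814257508484466)) W@z [ 423.  -346.2] T@z [ 420.6 -349.1] S@z [ 419.5 -350.3]
yel (array([ 425.6, -299.7,   54.8]), np.float64(1.0626613445627202)) W@z [ 427.2 -298.5] T@z [ 424.9 -299.7] S@z [ 423.9 -301.5]
teal (array([ 556.1, -459.2,   54.8]), np.float64(0.10925204599988461)) W@z [ 556.3 -458.5] T@z [ 556.1 -459. ] S@z [ 554.7 -459.5]
disc (array([ 493. , -463.2,    9.4]), np.float64(0.8970340111385018)) W@z [ 494.  -461.4] T@z [ 492.2 -462.7] S@z [ 491.3 -464.1]
row [-20.7 -52.8 142. ] [0.001 0.    0.012] dist 153 t 3.2
```

{"op": "steer_hand", "data": {
  "plan": "-10 -25 50 0 0 0.005 | -15 -53 95 0 0 0.012 | -21 -53 142 0 0 0.012 | -21 -53 142 0 0 0.012 | -21 -53 142 0 0 0.012 | -21 -53 142 0 0 0.012"
}}

```text
time: 3.85
ee_pos: [428.9, -252.5, 191.3]
tool_rot: [0.733, 0.68, 0.001, 0.001]
wrist_force: [0.0, 0.5, 0.8]
finger_gap: 85.2
gripper_force: 0.0
```

```bash
python3 go.py 429.2 -251.7 76 -4.2
```

```text
row [  1.   -0.  115.3] [ 0.003  0.001 -0.001] dist 115 t 3.9
```

{"op": "steer_hand", "data": {
  "plan": "0 0 30 0 0 0 | 1 0 60 0 0 0 | 1 0 90 0 0 0 | 1 0 115 0 0 0 | 1 0 115 0 0 0 | 1 0 115 0 0 0"
}}

```text
time: 4.45
ee_pos: [428.5, -251.8, 76.0]
tool_rot: [0.733, 0.68, 0.0, 0.001]
wrist_force: [0.6, 0.1, 0.1]
finger_gap: 85.8
gripper_force: 0.0
```

{"op": "steer_hand", "data": {
  "plan": "0 0 0 0 0 0 | 0 0 0 0 0 0 | 0 0 0 0 0 0 | 0 0 0 0 0 0 | 0 0 0 0 0 0 | 0 0 0 0 0 0 | 0 0 0 0 0 0 | 0 0 0 0 0 0 | 0 0 0 0 0 0 | 0 0 0 0 0 0",
  "aperture": 30,
  "clamp_n": 40
}}

```text
time: 5.45
ee_pos: [428.1, -251.9, 75.4]
tool_rot: [0.733, 0.68, 0.0, 0.001]
wrist_force: [-0.2, 1.5, 16.7]
finger_gap: 43.8
gripper_force: 38.8
```

{"op": "steer_hand", "data": {
  "plan": "0 0 -8 0 0 0 | 0 0 -16 0 0 0 | 0 0 -30 0 0 0 | 0 0 -45 0 0 0 | 0 0 -60 0 0 0 | 0 0 -60 0 0 0 | 0 0 -60 0 0 0"
}}

```text
time: 6.15
ee_pos: [427.5, -251.5, 134.4]
tool_rot: [0.733, 0.68, 0.0, 0.0]
wrist_force: [-1.3, -0.6, -2.1]
finger_gap: 43.9
gripper_force: 41.5
```

```bash
python3 go.py 580 -269 138 -4.2
```

```text
row [ -6.1 153.4  -3.6] [ 0.     0.    -0.001] dist 154 t 6.2
```

{"op": "steer_hand", "data": {
  "plan": "0 20 0 0 0 0 | -1 45 0 0 0 0 | -2 70 0 0 0 0 | -3 95 0 0 0 0 | -4 120 0 0 0 0 | -5 140 0 0 0 0 | -6 153 0 0 0 0 | -6 153 0 0 0 0 | -6 153 0 0 0 0 | -6 153 0 0 0 0"
}}

```text
time: 7.15
ee_pos: [578.9, -269.1, 134.0]
tool_rot: [0.733, 0.68, -0.0, -0.0]
wrist_force: [-0.6, -0.1, -1.3]
finger_gap: 44.3
gripper_force: 41.5
```

```bash
python3 go.py 580 -269 73 -4.2
```

```text
row [ 0.2  1.2 61. ] [-0.001 -0.    -0.002] dist 61 t 7.2
```

{"op": "steer_hand", "data": {
  "plan": "0 0 20 0 0 0 | 0 0 40 0 0 0 | 0 0 50 0 0 0 | 0 0 56 0 0 0 | 0 0 60 0 0 0 | 0 0 61 0 0 0 | 0 0 61 0 0 0 | 0 0 61 0 0 0"
}}

```text
time: 7.95
ee_pos: [579.8, -269.2, 73.8]
tool_rot: [0.733, 0.68, 0.0, 0.0]
wrist_force: [0.6, 0.6, -1.8]
finger_gap: 44.1
gripper_force: 41.5
```

{"op": "steer_hand", "data": {
  "plan": "0 0 1 0 0 0 | 0 0 2 0 0 0 | 0 0 2 0 0 0"
}}

```text
time: 8.25
ee_pos: [579.8, -269.2, 71.7]
tool_rot: [0.733, 0.68, 0.0, 0.0]
wrist_force: [-0.2, 0.3, 3.6]
finger_gap: 43.6
gripper_force: 42.2
```

{"op": "steer_hand", "data": {
  "plan": "0 0 0.5 0 0 0 | 0 0 1 0 0 0 | 0 0 1 0 0 0"
}}

```text
time: 8.55
ee_pos: [580.0, -269.3, 71.5]
tool_rot: [0.733, 0.68, 0.0, 0.001]
wrist_force: [-1.9, 2.2, 16.9]
finger_gap: 44.1
gripper_force: 44.1
```

Contact (mat at 71.5). Open, lift.

{"op": "steer_hand", "data": {
  "plan": "0 0 -0.5 0 0 0 | 0 0 -1 0 0 0 | 0 0 -1 0 0 0 | 0 0 -1 0 0 0 | 0 0 -1 0 0 0 | 0 0 -1 0 0 0 | 0 0 -1 0 0 0 | 0 0 -1 0 0 0",
  "aperture": 85
}}

```text
time: 9.35
ee_pos: [579.6, -269.1, 71.3]
tool_rot: [0.733, 0.68, -0.0, 0.0]
wrist_force: [0.1, 0.7, -0.1]
finger_gap: 84.6
gripper_force: 0.0
```

{"op": "steer_hand", "data": {
  "plan": "0 0 -20 0 0 0 | 0 0 -50 0 0 0 | 0 0 -90 0 0 0 | 0 0 -120 0 0 0 | 0 0 -120 0 0 0 | 0 0 -120 0 0 0"
}}

```text
time: 9.95
ee_pos: [579.7, -269.0, 191.5]
tool_rot: [0.733, 0.68, 0.0, 0.0]
wrist_force: [0.5, -0.4, -0.3]
finger_gap: 85.2
gripper_force: 0.0
```

```bash
python3 go.py 421.2 -348.7 192 -4.2 && python3 -c "
from h import *; snap('top','t1.png')"
```

```text
row [ -91.4 -152.1   -0.6] [ 0.001  0.    -0.002] dist 177 t 9.9
```

{"op": "steer_hand", "data": {
  "plan": "-22 -37 0 0 0 0 | -45 -75 0 0 0 0 | -68 -113 0 0 0 0 | -91 -152 0 0 0 0 | -91 -152 0 0 0 0 | -91 -152 0 0 0 0 | -91 -152 0 0 0 0"
}}

```text
time: 10.7
ee_pos: [421.9, -347.7, 190.7]
tool_rot: [0.733, 0.681, 0.0, -0.0]
wrist_force: [0.9, -0.5, 0.6]
finger_gap: 85.0
gripper_force: 0.0
```

```bash
python3 go.py 421.2 -348.7 79 -4.2
```

```text
row [ -1.1  -0.6 111.7] [-0.    -0.001 -0.001] dist 112 t 10.7
```

{"op": "steer_hand", "data": {
  "plan": "-1 0 30 0 0 0 | -1 0 60 0 0 0 | -1 0 90 0 0 0 | -1 0 112 0 0 0 | -1 0 112 0 0 0 | -1 0 112 0 0 0"
}}

```text
time: 11.3
ee_pos: [421.7, -349.1, 79.6]
tool_rot: [0.733, 0.68, -0.0, -0.0]
wrist_force: [-0.4, -0.4, -0.0]
finger_gap: 85.3
gripper_force: 0.0
```

{"op": "steer_hand", "data": {
  "plan": "0 0 0 0 0 0 | 0 0 0 0 0 0 | 0 0 0 0 0 0 | 0 0 0 0 0 0 | 0 0 0 0 0 0 | 0 0 0 0 0 0 | 0 0 0 0 0 0 | 0 0 0 0 0 0 | 0 0 0 0 0 0 | 0 0 0 0 0 0",
  "aperture": 30,
  "clamp_n": 40
}}

```text
time: 12.3
ee_pos: [421.5, -349.8, 80.4]
tool_rot: [0.733, 0.68, 0.0, 0.001]
wrist_force: [-1.5, 0.9, 11.8]
finger_gap: 44.6
gripper_force: 39.4
```

{"op": "steer_hand", "data": {
  "plan": "0 0 -8 0 0 0 | 0 0 -16 0 0 0 | 0 0 -30 0 0 0 | 0 0 -45 0 0 0 | 0 0 -60 0 0 0 | 0 0 -60 0 0 0 | 0 0 -60 0 0 0"
}}

```text
time: 13.0
ee_pos: [421.2, -349.3, 139.4]
tool_rot: [0.733, 0.68, 0.0, 0.0]
wrist_force: [0.4, 0.8, -1.2]
finger_gap: 44.8
gripper_force: 41.3
```

```bash
python3 go.py 580 -351 140 -4.2
```

```text
row [ 10.2 158.5  -0.5] [ 0.     0.    -0.002] dist 159 t 13.0
```

{"op": "steer_hand", "data": {
  "plan": "1 20 0 0 0 0 | 3 45 0 0 0 0 | 5 70 0 0 0 0 | 7 95 0 0 0 0 | 8 120 0 0 0 0 | 9 145 0 0 0 0 | 10 158 0 0 0 0 | 10 158 0 0 0 0 | 10 158 0 0 0 0 | 10 158 0 0 0 0"
}}

```text
time: 14.0
ee_pos: [578.7, -351.5, 139.1]
tool_rot: [0.733, 0.68, -0.0, -0.0]
wrist_force: [-0.7, 0.0, -1.4]
finger_gap: 44.5
gripper_force: 41.3
```

{"op": "steer_hand", "data": {
  "plan": "0 0 20 0 0 0 | 0 0 40 0 0 0 | 0 0 50 0 0 0 | 0 0 56 0 0 0 | 0 0 60 0 0 0 | 0 0 62 0 0 0 | 0 0 62 0 0 0 | 0 0 62 0 0 0"
}}

```text
time: 14.8
ee_pos: [579.6, -351.4, 77.8]
tool_rot: [0.733, 0.68, 0.0, 0.0]
wrist_force: [-0.3, 0.4, -1.8]
finger_gap: 44.7
gripper_force: 41.3
```

{"op": "steer_hand", "data": {
  "plan": "0 0 1 0 0 0 | 0 0 1.5 0 0 0 | 0 0 1.5 0 0 0"
}}

```text
time: 15.1
ee_pos: [579.6, -351.6, 76.5]
tool_rot: [0.733, 0.68, -0.0, 0.001]
wrist_force: [-1.5, 1.5, 7.1]
finger_gap: 44.8
gripper_force: 42.2
```

{"op": "steer_hand", "data": {
  "plan": "0 0 0 0 0 0 | 0 0 -0.5 0 0 0 | 0 0 -0.5 0 0 0 | 0 0 -0.5 0 0 0 | 0 0 -0.5 0 0 0 | 0 0 -0.5 0 0 0 | 0 0 -0.5 0 0 0 | 0 0 -0.5 0 0 0",
  "aperture": 85
}}

```text
time: 15.9
ee_pos: [579.4, -351.3, 76.3]
tool_rot: [0.733, 0.68, -0.0, 0.0]
wrist_force: [0.8, 1.0, -0.3]
finger_gap: 85.2
gripper_force: 0.0
```

{"op": "steer_hand", "data": {
  "plan": "0 0 -20 0 0 0 | 0 0 -50 0 0 0 | 0 0 -90 0 0 0 | 0 0 -120 0 0 0 | 0 0 -120 0 0 0 | 0 0 -120 0 0 0"
}}

```text
time: 16.5
ee_pos: [579.5, -351.2, 196.5]
tool_rot: [0.733, 0.68, 0.0, 0.0]
wrist_force: [-0.0, -0.2, -0.6]
finger_gap: 84.9
gripper_force: 0.0
```

```bash
python3 go.py 425.4 -300 150 -4.2 && python3 -c "
from h import *; snap('top','t1.png'); s=snap('scene','s1.png')
a=cv2.imread('pics/t1.png')[170:340,200:400];b=cv2.imread('pics/s1.png')[170:340,160:360]
cv2.imwrite('pics/c1.png',cv2.resize(np.hstack([a,b]),None,fx=2,fy=2,interpolation=cv2.INTER_CUBIC))"
```

```text
row [  39.6 -157.5   46.4] [ 0.001  0.    -0.002] dist 169 t 16.5
```

View pics/c1.png

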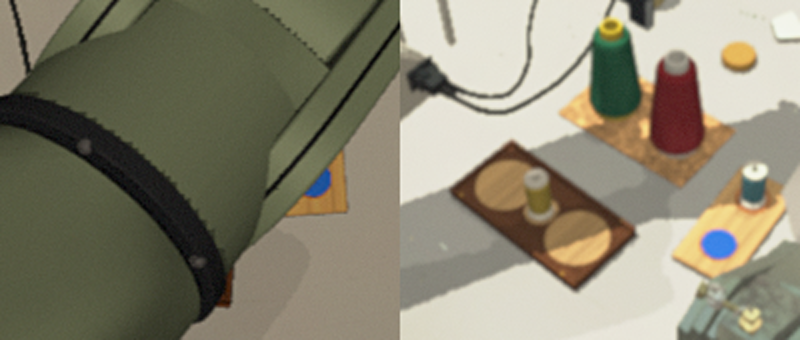

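{"op": "steer_hand", "data": {
  "plan": "10 -38 5 0 0 0 | 20 -78 20 0 0 0 | 30 -118 35 0 0 0 | 40 -157 46 0 0 0 | 40 -157 46 0 0 0 | 40 -157 46 0 0 0 | 40 -157 46 0 0 0",
  "aperture": 50
}}

```text
time: 17.3
ee_pos: [426.7, -299.9, 150.1]
tool_rot: [0.733, 0.68, 0.0, 0.0]
wrist_force: [1.7, 0.3, -0.3]
finger_gap: 50.0
gripper_force: 0.0
```

```bash
python3 go.py 425.4 -300 28 -4.2
```

```text
row [ -0.2  -1.4 122.1] [ 0.001  0.    -0.001] dist 122 t 17.3
```

{"op": "steer_hand", "data": {
  "plan": "0 -1 30 0 0 0 | 0 -1 60 0 0 0 | 0 -1 90 0 0 0 | 0 -1 110 0 0 0 | 0 -1 122 0 0 0 | 0 -1 122 0 0 0 | 0 -1 122 0 0 0"
}}

```text
time: 18.0
ee_pos: [425.3, -299.8, 28.9]
tool_rot: [0.733, 0.68, 0.0, 0.0]
wrist_force: [-0.2, -0.6, -0.3]
finger_gap: 49.9
gripper_force: 0.0
```

{"op": "steer_hand", "data": {
  "plan": "0 0 0 0 0 0 | 0 0 0 0 0 0 | 0 0 0 0 0 0 | 0 0 0 0 0 0 | 0 0 0 0 0 0 | 0 0 0 0 0 0 | 0 0 0 0 0 0",
  "aperture": 5,
  "clamp_n": 30
}}

```text
time: 18.7
ee_pos: [425.2, -299.7, 28.6]
tool_rot: [0.733, 0.68, 0.0, 0.0]
wrist_force: [2.2, 0.5, 6.4]
finger_gap: 16.3
gripper_force: 31.4
```

{"op": "steer_hand", "data": {
  "plan": "0 0 -6 0 0 0 | 0 0 -14 0 0 0 | 0 0 -30 0 0 0 | 0 0 -50 0 0 0 | 0 0 -70 0 0 0 | 0 0 -70 0 0 0 | 0 0 -70 0 0 0"
}}

```text
time: 19.4
ee_pos: [425.0, -299.5, 98.7]
tool_rot: [0.733, 0.68, 0.0, 0.0]
wrist_force: [-0.5, -0.1, -0.8]
finger_gap: 16.3
gripper_force: 32.3
```

```bash
python3 go.py 492.7 -462.8 98 -4.2
```

```text
row [-157.8   79.7    0.8] [ 0.001  0.    -0.002] dist 177 t 19.4
```

Run:
```python
from h import *; import pickle
P=pickle.load(open('w0.pkl','rb'))
W=lambda x,y:ray('wrist',(x+.5)*.7-.5,(y+.5)*.7-.5,P)
print(tri(W(460,490),ray('top',404,235)),tri(W(285,495),ray('top',405,330)))
```

```text
(array([ 538.66185704, -553.48977109,   13.70408698]), np.float64(2.320691063149973)) (array([ 345.80827075, -536.2349763 ,   39.03491218]), np.float64(20.610995368445927))
```

{"op": "steer_hand", "data": {
  "plan": "-20 10 0 0 0 0 | -50 25 0 0 0 0 | -80 40 0 0 0 0 | -110 55 0 0 0 0 | -140 70 0 0 0 0 | -158 80 0 0 0 0 | -158 80 0 0 0 0 | -158 80 0 0 0 0 | -158 80 0 0 0 0"
}}

```text
time: 20.3
ee_pos: [492.7, -462.3, 98.0]
tool_rot: [0.733, 0.68, 0.0, -0.001]
wrist_force: [-0.1, -0.2, 0.4]
finger_gap: 16.2
gripper_force: 32.3
```

```bash
python3 go.py 492.7 -462.8 34 -4.2
```

```text
row [-0.6  0.1 64. ] [-0.001 -0.001 -0.001] dist 64 t 20.3
```

Contact expected near TCP z = 28.6+4 = 32.6.

{"op": "steer_hand", "data": {
  "plan": "0 0 20 0 0 0 | -0.5 0 40 0 0 0 | -0.5 0 52 0 0 0 | -0.5 0 60 0 0 0 | -0.5 0 64 0 0 0 | -0.5 0 64 0 0 0"
}}

```text
time: 20.9
ee_pos: [492.8, -463.5, 34.4]
tool_rot: [0.733, 0.68, -0.0, -0.0]
wrist_force: [0.6, -0.0, -0.7]
finger_gap: 16.5
gripper_force: 32.3
```

{"op": "steer_hand", "data": {
  "plan": "0 0 1 0 0 0 | 0 0 1.5 0 0 0 | 0 0 1.5 0 0 0"
}}

```text
time: 21.2
ee_pos: [492.9, -463.7, 33.2]
tool_rot: [0.733, 0.68, -0.0, 0.0]
wrist_force: [-0.2, -0.3, -0.7]
finger_gap: 16.4
gripper_force: 32.3
```

{"op": "steer_hand", "data": {
  "plan": "0 0 0.7 0 0 0 | 0 0 1.3 0 0 0 | 0 0 1.3 0 0 0"
}}

```text
time: 21.5
ee_pos: [493.3, -464.0, 32.4]
tool_rot: [0.733, 0.68, 0.0, 0.001]
wrist_force: [0.3, 0.2, 9.2]
finger_gap: 15.9
gripper_force: 31.0
```

{"op": "steer_hand", "data": {
  "plan": "0 0 -0.5 0 0 0 | 0 0 -0.5 0 0 0 | 0 0 -0.5 0 0 0 | 0 0 -0.5 0 0 0 | 0 0 -0.5 0 0 0 | 0 0 -0.5 0 0 0",
  "aperture": 40
}}

```text
time: 22.1
ee_pos: [492.8, -463.6, 32.0]
tool_rot: [0.733, 0.68, -0.0, 0.0]
wrist_force: [-0.1, 0.6, -0.7]
finger_gap: 39.6
gripper_force: 0.0
```

{"op": "steer_hand", "data": {
  "plan": "0 0 -15 0 0 0 | 0 0 -40 0 0 0 | 0 0 -70 0 0 0 | 0 0 -70 0 0 0 | 0 0 -70 0 0 0 | 0 0 -70 0 0 0"
}}

```text
time: 22.7
ee_pos: [492.6, -463.4, 101.9]
tool_rot: [0.733, 0.68, -0.0, -0.0]
wrist_force: [0.2, 0.1, -0.4]
finger_gap: 40.2
gripper_force: 0.0
```

```bash
python3 go.py 556 -459 102 -4.2
```

Run:
```python
from h import *
snap('scene','s2.png');b=cv2.imread('pics/s2.png')[230:330,270:370]
cv2.imwrite('pics/c2.png',cv2.resize(b,None,fx=5,fy=5,interpolation=cv2.INTER_CUBIC))
```

```text
row [ 9.1 62.8 -0.1] [-0.    -0.    -0.002] dist 64 t 22.7
```

View pics/c2.png

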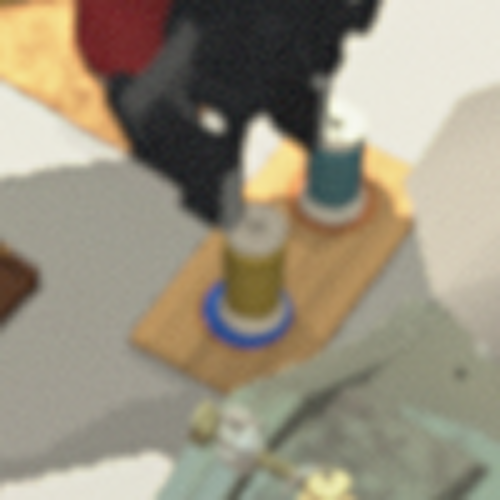

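{"op": "steer_hand", "data": {
  "plan": "3 20 0 0 0 0 | 6 40 0 0 0 0 | 9 63 0 0 0 0 | 9 63 0 0 0 0 | 9 63 0 0 0 0 | 9 63 0 0 0 0"
}}

```text
time: 23.35
ee_pos: [555.4, -459.7, 101.8]
tool_rot: [0.733, 0.68, -0.0, -0.0]
wrist_force: [0.0, -0.6, -0.1]
finger_gap: 40.2
gripper_force: 0.0
```

```bash
python3 go.py 556 -459.2 29 -4.2
```

```text
row [ 0.5  0.6 72.8] [-0.001  0.    -0.002] dist 73 t 23.4
```

{"op": "steer_hand", "data": {
  "plan": "0.5 0.5 20 0 0 0 | 0.5 0.5 40 0 0 0 | 0.5 0.5 60 0 0 0 | 0.5 0.5 73 0 0 0 | 0.5 0.5 73 0 0 0 | 0.5 0.5 73 0 0 0"
}}

```text
time: 23.95
ee_pos: [556.8, -459.2, 29.8]
tool_rot: [0.733, 0.68, -0.0, 0.0]
wrist_force: [1.3, 0.0, 0.1]
finger_gap: 39.9
gripper_force: 0.0
```

{"op": "steer_hand", "data": {
  "plan": "0 0 0 0 0 0 | 0 0 0 0 0 0 | 0 0 0 0 0 0 | 0 0 0 0 0 0 | 0 0 0 0 0 0 | 0 0 0 0 0 0 | 0 0 0 0 0 0",
  "aperture": 5,
  "clamp_n": 30
}}

```text
time: 24.65
ee_pos: [557.2, -459.3, 30.2]
tool_rot: [0.733, 0.68, -0.0, 0.001]
wrist_force: [0.0, 0.4, 7.6]
finger_gap: 18.7
gripper_force: 29.0
```

{"op": "steer_hand", "data": {
  "plan": "0 0 -6 0 0 0 | 0 0 -14 0 0 0 | 0 0 -35 0 0 0 | 0 0 -60 0 0 0 | 0 0 -80 0 0 0 | 0 0 -80 0 0 0 | 0 0 -80 0 0 0"
}}

```text
time: 25.35
ee_pos: [556.9, -458.9, 109.6]
tool_rot: [0.733, 0.68, 0.0, 0.0]
wrist_force: [-0.6, -0.2, -1.1]
finger_gap: 18.8
gripper_force: 29.3
```

```bash
python3 go.py 425.4 -300.2 109 -4.2
```

```text
row [ 148.4 -143.     0.5] [ 0.001  0.    -0.002] dist 206 t 25.4
```

{"op": "steer_hand", "data": {
  "plan": "15 -15 0 0 0 0 | 45 -43 0 0 0 0 | 75 -72 0 0 0 0 | 105 -101 0 0 0 0 | 130 -126 0 0 0 0 | 148 -143 0 0 0 0 | 148 -143 0 0 0 0 | 148 -143 0 0 0 0 | 148 -143 0 0 0 0"
}}

```text
time: 26.25
ee_pos: [425.6, -301.1, 108.8]
tool_rot: [0.733, 0.68, -0.0, 0.0]
wrist_force: [-0.1, -0.0, -0.4]
finger_gap: 18.9
gripper_force: 29.3
```

```bash
python3 go.py 425.4 -300.2 29.5 -4.2
```

```text
row [ 0.9 -0.3 79.3] [-0.     0.    -0.002] dist 79 t 26.2
```

{"op": "steer_hand", "data": {
  "plan": "0.5 0 20 0 0 0 | 0.5 0 45 0 0 0 | 0.5 0 65 0 0 0 | 0.5 0 75 0 0 0 | 0.5 0 79 0 0 0 | 0.5 0 79 0 0 0"
}}

```text
time: 26.85
ee_pos: [425.4, -300.3, 30.0]
tool_rot: [0.733, 0.68, -0.0, 0.0]
wrist_force: [0.3, 0.4, -0.1]
finger_gap: 18.7
gripper_force: 29.3
```

{"op": "steer_hand", "data": {
  "plan": "0 0 1 0 0 0 | 0 0 2 0 0 0 | 0 0 2 0 0 0"
}}

```text
time: 27.15
ee_pos: [425.6, -300.2, 28.4]
tool_rot: [0.733, 0.68, 0.0, 0.0]
wrist_force: [-0.5, 0.0, -0.1]
finger_gap: 18.9
gripper_force: 29.3
```

{"op": "steer_hand", "data": {
  "plan": "0 0 0.7 0 0 0 | 0 0 1.3 0 0 0 | 0 0 1.3 0 0 0"
}}

```text
time: 27.45
ee_pos: [425.6, -300.6, 27.8]
tool_rot: [0.733, 0.68, 0.0, 0.001]
wrist_force: [-2.9, 1.2, 21.5]
finger_gap: 18.9
gripper_force: 28.8
```

{"op": "steer_hand", "data": {
  "plan": "0 0 -0.5 0 0 0 | 0 0 -0.5 0 0 0 | 0 0 -0.5 0 0 0 | 0 0 -0.5 0 0 0 | 0 0 -0.5 0 0 0 | 0 0 -0.5 0 0 0",
  "aperture": 40
}}

```text
time: 28.05
ee_pos: [425.3, -300.0, 27.2]
tool_rot: [0.733, 0.68, -0.0, -0.0]
wrist_force: [0.3, 1.0, 0.0]
finger_gap: 40.0
gripper_force: 0.0
```

{"op": "steer_hand", "data": {
  "plan": "0 0 -15 0 0 0 | 0 0 -40 0 0 0 | 0 0 -80 0 0 0 | 0 0 -120 0 0 0 | 0 0 -165 0 0 0 | 0 0 -165 0 0 0 | 0 0 -165 0 0 0"
}}

```text
time: 28.75
ee_pos: [425.6, -300.0, 192.8]
tool_rot: [0.733, 0.68, 0.0, 0.001]
wrist_force: [-0.7, -0.4, -0.7]
finger_gap: 40.1
gripper_force: 0.0
```

```bash
python3 go.py 579.5 -269.1 192 -4.2
```

Run:
```python
from h import *
snap('scene','s3.png');b=cv2.imread('pics/s3.png')[180:330,170:370]
cv2.imwrite('pics/c3.png',cv2.resize(b,None,fx=4,fy=4,interpolation=cv2.INTER_CUBIC))
```

```text
row [ 42.3 151.2   1. ] [ 0.001  0.001 -0.001] dist 157 t 28.8
```

View pics/c3.png

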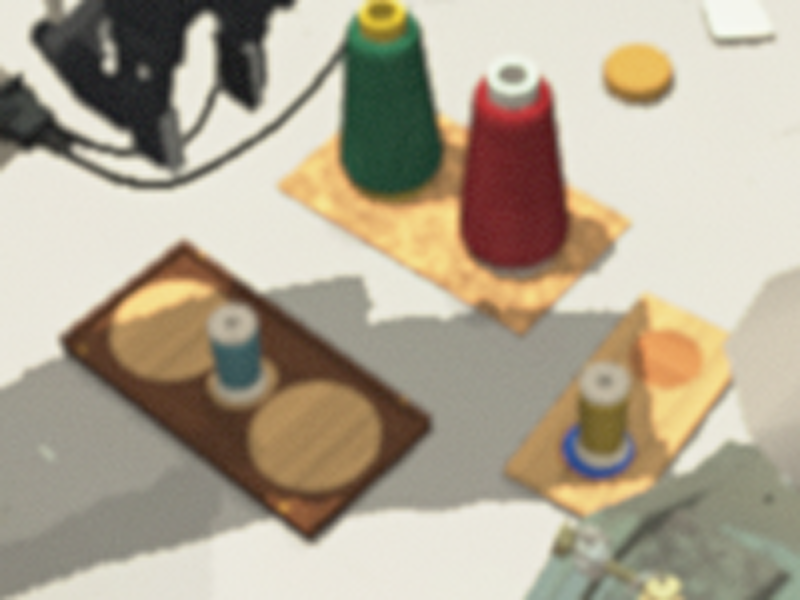

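{"op": "steer_hand", "data": {
  "plan": "10 38 0 0 0 0 | 20 76 0 0 0 0 | 31 114 0 0 0 0 | 42 151 0 0 0 0 | 42 151 0 0 0 0 | 42 151 0 0 0 0 | 42 151 0 0 0 0",
  "aperture": 85
}}

```text
time: 29.5
ee_pos: [578.0, -270.0, 191.5]
tool_rot: [0.734, 0.68, -0.001, -0.001]
wrist_force: [-0.1, -0.6, -0.5]
finger_gap: 85.4
gripper_force: 0.0
```

```bash
python3 go.py 579.7 -269.1 72 -4.2
```

```text
row [  1.    1.8 119.5] [-0.002 -0.    -0.003] dist 120 t 29.5
```

{"op": "steer_hand", "data": {
  "plan": "1 1 30 0 0 0 | 1 1 60 0 0 0 | 1 1 90 0 0 0 | 1 1 119 0 0 0 | 1 1 119 0 0 0 | 1 1 119 0 0 0"
}}

```text
time: 30.1
ee_pos: [579.8, -269.2, 74.1]
tool_rot: [0.733, 0.68, -0.0, 0.0]
wrist_force: [-0.0, 0.4, 0.5]
finger_gap: 84.9
gripper_force: 0.0
```

{"op": "steer_hand", "data": {
  "plan": "0 0 0 0 0 0 | 0 0 0 0 0 0 | 0 0 0 0 0 0 | 0 0 0 0 0 0 | 0 0 0 0 0 0 | 0 0 0 0 0 0 | 0 0 0 0 0 0 | 0 0 0 0 0 0 | 0 0 0 0 0 0 | 0 0 0 0 0 0",
  "aperture": 30,
  "clamp_n": 40
}}

```text
time: 31.1
ee_pos: [580.7, -268.8, 74.6]
tool_rot: [0.733, 0.68, 0.0, 0.001]
wrist_force: [-1.6, 1.3, 11.9]
finger_gap: 43.5
gripper_force: 39.6
```

{"op": "steer_hand", "data": {
  "plan": "0 0 -8 0 0 0 | 0 0 -16 0 0 0 | 0 0 -35 0 0 0 | 0 0 -55 0 0 0 | 0 0 -75 0 0 0 | 0 0 -75 0 0 0 | 0 0 -75 0 0 0"
}}

```text
time: 31.8
ee_pos: [580.1, -268.5, 148.4]
tool_rot: [0.733, 0.68, 0.0, 0.0]
wrist_force: [-0.2, 1.1, -2.1]
finger_gap: 43.4
gripper_force: 41.2
```

```bash
python3 go.py 428.5 -251.9 147 -4.2
```

```text
row [   5.2 -152.4    1.3] [ 0.     0.    -0.002] dist 153 t 31.8
```

{"op": "steer_hand", "data": {
  "plan": "0 -20 0 0 0 0 | 1 -45 0 0 0 0 | 2 -70 0 0 0 0 | 3 -95 0 0 0 0 | 4 -120 0 0 0 0 | 5 -140 0 0 0 0 | 5 -152 0 0 0 0 | 5 -152 0 0 0 0 | 5 -152 0 0 0 0 | 5 -152 0 0 0 0"
}}

```text
time: 32.8
ee_pos: [429.5, -252.1, 147.9]
tool_rot: [0.733, 0.68, -0.0, -0.0]
wrist_force: [0.4, -0.4, -1.5]
finger_gap: 43.4
gripper_force: 41.3
```

```bash
python3 go.py 428.5 -251.9 80 -4.2
```

```text
row [ 0.2 -1.  67.9] [-0.     0.    -0.001] dist 68 t 32.8
```

{"op": "steer_hand", "data": {
  "plan": "0 -0.5 20 0 0 0 | 0 -0.5 40 0 0 0 | 0 -0.5 55 0 0 0 | 0 -0.5 64 0 0 0 | 0 -0.5 68 0 0 0 | 0 -0.5 68 0 0 0"
}}

```text
time: 33.4
ee_pos: [428.6, -252.2, 80.1]
tool_rot: [0.733, 0.68, -0.0, -0.0]
wrist_force: [-0.1, 0.1, -2.2]
finger_gap: 43.6
gripper_force: 41.3
```

{"op": "steer_hand", "data": {
  "plan": "0 0 1 0 0 0 | 0 0 1.8 0 0 0 | 0 0 1.8 0 0 0"
}}

```text
time: 33.7
ee_pos: [428.7, -252.2, 78.7]
tool_rot: [0.733, 0.68, 0.0, 0.0]
wrist_force: [-0.2, -0.1, -1.0]
finger_gap: 43.0
gripper_force: 41.3
```

{"op": "steer_hand", "data": {
  "plan": "0 0 0.7 0 0 0 | 0 0 1.3 0 0 0 | 0 0 1.3 0 0 0"
}}

```text
time: 34.0
ee_pos: [428.7, -252.4, 78.5]
tool_rot: [0.733, 0.68, 0.0, 0.001]
wrist_force: [-4.8, 2.4, 30.0]
finger_gap: 43.9
gripper_force: 45.6
```

{"op": "steer_hand", "data": {
  "plan": "0 0 -1 0 0 0 | 0 0 -1 0 0 0 | 0 0 -1 0 0 0 | 0 0 -1 0 0 0 | 0 0 -1 0 0 0 | 0 0 -1 0 0 0 | 0 0 -1 0 0 0 | 0 0 -1 0 0 0",
  "aperture": 85
}}

```text
time: 34.8
ee_pos: [428.5, -252.2, 78.1]
tool_rot: [0.733, 0.68, -0.0, 0.0]
wrist_force: [0.2, 0.4, -0.7]
finger_gap: 85.2
gripper_force: 0.0
```

{"op": "steer_hand", "data": {
  "plan": "0 0 -20 0 0 0 | 0 0 -50 0 0 0 | 0 0 -90 0 0 0 | 0 0 -115 0 0 0 | 0 0 -115 0 0 0 | 0 0 -115 0 0 0"
}}

```text
time: 35.4
ee_pos: [428.6, -252.0, 193.2]
tool_rot: [0.733, 0.68, 0.0, 0.0]
wrist_force: [0.3, -0.1, -0.5]
finger_gap: 85.0
gripper_force: 0.0
```

```bash
python3 go.py 579.5 -351.3 195 -4.2
```

```text
row [-87.7 157.9  -1.7] [ 0.001  0.    -0.002] dist 181 t 35.4
```

{"op": "steer_hand", "data": {
  "plan": "-22 39 0 0 0 0 | -44 79 0 0 0 0 | -66 118 0 0 0 0 | -88 158 0 0 0 0 | -88 158 0 0 0 0 | -88 158 0 0 0 0 | -88 158 0 0 0 0"
}}

```text
time: 36.1
ee_pos: [578.7, -351.4, 192.1]
tool_rot: [0.733, 0.68, -0.0, -0.001]
wrist_force: [-0.8, 0.3, 0.1]
finger_gap: 85.2
gripper_force: 0.0
```

```bash
python3 go.py 579.6 -351.4 78 -4.2
```

```text
row [  0.    1.1 114.1] [-0.002 -0.001 -0.002] dist 114 t 36.1
```

{"op": "steer_hand", "data": {
  "plan": "0 0.5 30 0 0 0 | 0 0.5 60 0 0 0 | 0 0.5 90 0 0 0 | 0 0.5 114 0 0 0 | 0 0.5 114 0 0 0 | 0 0.5 114 0 0 0"
}}

```text
time: 36.7
ee_pos: [579.8, -351.7, 80.1]
tool_rot: [0.733, 0.68, -0.0, 0.0]
wrist_force: [0.0, -0.4, -0.2]
finger_gap: 85.4
gripper_force: 0.0
```

{"op": "steer_hand", "data": {
  "plan": "0 0 0 0 0 0 | 0 0 0 0 0 0 | 0 0 0 0 0 0 | 0 0 0 0 0 0 | 0 0 0 0 0 0 | 0 0 0 0 0 0 | 0 0 0 0 0 0 | 0 0 0 0 0 0 | 0 0 0 0 0 0 | 0 0 0 0 0 0",
  "aperture": 30,
  "clamp_n": 40
}}

```text
time: 37.7
ee_pos: [580.3, -352.2, 80.4]
tool_rot: [0.733, 0.68, 0.0, 0.001]
wrist_force: [-1.2, 1.2, 10.5]
finger_gap: 44.1
gripper_force: 39.8
```

{"op": "steer_hand", "data": {
  "plan": "0 0 -8 0 0 0 | 0 0 -16 0 0 0 | 0 0 -35 0 0 0 | 0 0 -55 0 0 0 | 0 0 -75 0 0 0 | 0 0 -75 0 0 0 | 0 0 -75 0 0 0"
}}

```text
time: 38.4
ee_pos: [579.9, -351.7, 154.3]
tool_rot: [0.733, 0.68, 0.0, 0.0]
wrist_force: [0.0, -1.1, -2.2]
finger_gap: 44.5
gripper_force: 41.1
```

```bash
python3 go.py 421.5 -349.5 153 -4.2
```

```text
row [  -9.7 -158.1    1.2] [ 0.     0.    -0.002] dist 158 t 38.4
```

{"op": "steer_hand", "data": {
  "plan": "-1 -20 0 0 0 0 | -3 -45 0 0 0 0 | -5 -70 0 0 0 0 | -7 -95 0 0 0 0 | -8 -120 0 0 0 0 | -9 -145 0 0 0 0 | -10 -158 0 0 0 0 | -10 -158 0 0 0 0 | -10 -158 0 0 0 0 | -10 -158 0 0 0 0"
}}

```text
time: 39.4
ee_pos: [422.2, -349.7, 153.8]
tool_rot: [0.733, 0.68, 0.0, -0.0]
wrist_force: [0.2, 0.9, -0.6]
finger_gap: 44.2
gripper_force: 41.1
```

```bash
python3 go.py 421.5 -349.5 86 -4.2
```

```text
row [ 0.1 -0.7 67.8] [-0.    -0.    -0.001] dist 68 t 39.4
```

{"op": "steer_hand", "data": {
  "plan": "0 -0.5 20 0 0 0 | 0 -0.5 40 0 0 0 | 0 -0.5 55 0 0 0 | 0 -0.5 64 0 0 0 | 0 -0.5 68 0 0 0 | 0 -0.5 68 0 0 0"
}}

```text
time: 40.0
ee_pos: [421.2, -349.9, 86.0]
tool_rot: [0.733, 0.68, -0.0, -0.0]
wrist_force: [-0.3, 0.0, -0.7]
finger_gap: 44.3
gripper_force: 41.1
```

{"op": "steer_hand", "data": {
  "plan": "0 0 1 0 0 0 | 0 0 2 0 0 0 | 0 0 2 0 0 0"
}}

```text
time: 40.3
ee_pos: [421.3, -350.0, 84.5]
tool_rot: [0.733, 0.68, 0.0, 0.0]
wrist_force: [0.4, -0.3, 1.3]
finger_gap: 44.3
gripper_force: 41.3
```

{"op": "steer_hand", "data": {
  "plan": "0 0 0.5 0 0 0 | 0 0 0.5 0 0 0"
}}

```text
time: 40.5
ee_pos: [421.3, -350.3, 84.4]
tool_rot: [0.733, 0.68, -0.0, 0.001]
wrist_force: [-1.5, 1.0, 11.4]
finger_gap: 44.1
gripper_force: 42.4
```

{"op": "steer_hand", "data": {
  "plan": "0 0 -0.5 0 0 0 | 0 0 -0.5 0 0 0 | 0 0 -0.5 0 0 0 | 0 0 -0.5 0 0 0 | 0 0 -0.5 0 0 0 | 0 0 -0.5 0 0 0 | 0 0 -0.5 0 0 0 | 0 0 -0.5 0 0 0",
  "aperture": 85
}}

```text
time: 41.3
ee_pos: [421.1, -349.9, 84.1]
tool_rot: [0.733, 0.68, -0.0, 0.0]
wrist_force: [0.8, 0.3, -0.4]
finger_gap: 84.9
gripper_force: 0.0
```

{"op": "steer_hand", "data": {
  "plan": "0 0 -20 0 0 0 | 0 0 -50 0 0 0 | 0 0 -90 0 0 0 | 0 0 -130 0 0 0 | 0 0 -180 0 0 0 | 0 0 -220 0 0 0 | 0 0 -220 0 0 0 | 0 0 -220 0 0 0 | 0 0 -220 0 0 0"
}}

```text
time: 42.2
ee_pos: [420.9, -349.6, 303.3]
tool_rot: [0.733, 0.68, -0.0, -0.001]
wrist_force: [0.4, 1.3, 0.0]
finger_gap: 85.1
gripper_force: 0.0
```

Run:
```python
from h import *
snap('scene','s4.png');b=cv2.imread('pics/s4.png')[180:330,170:370]
cv2.imwrite('pics/c4.png',cv2.resize(b,None,fx=4,fy=4,interpolation=cv2.INTER_CUBIC))
```

```text
(no output)
```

View pics/c4.png

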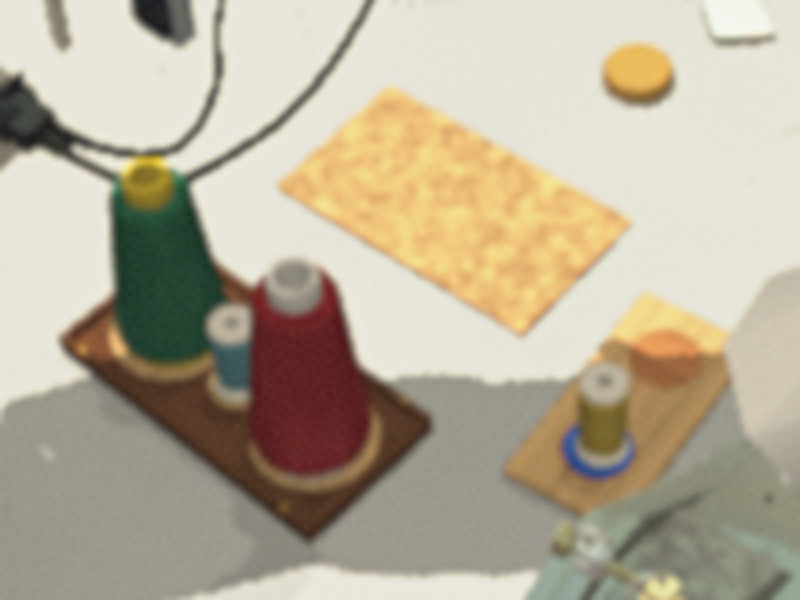

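The crop shows both cones back on their seats: their tips, at (147,176) and (293,275), match the starting pixels to within about 1 px. Teal is in the middle of the tray and yellow is on the disc, all upright.

```bash
python3 -c "
from rig import env; print(env.sign_off())"
```

```text
the job is handed in; nothing more can be done
None
```

I handed the job in at about 42 s: the yellow spool is on the blue disc, the teal spool is in the middle of the tray, and each cone is back on its own seat. All four stood upright in the last picture; `env.sign_off()` returned no verdict.

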